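# Start a vessel port plug in its thread by hand and keep hold of it

## Robot

A 6-joint arm with a two-finger parallel gripper is mounted at the origin on a cart in front of the work surface, level with it; the furniture and walls round the work are solid. World frame = base frame: x ahead of the robot, y to its left, z up, the work surface at z = 0. Lengths are in mm, angles in rad, forces in N, time in s.
With the tool pointing down it reaches from about 350 to 1000 mm from the base axis. Payload 7.1 kg.
Tool frame: the origin (TCP) lies at the centre of the arm's flange, where the gripper is bolted on; the fingertips stand 173 mm ahead of it and the grasp point (between the pads) lies 155 mm ahead of it; z points along the fingers, y is the line along which they close (so a half turn about z gives the same grasp; the last joint's range is limited). The gripper opens to 85 mm and grips with 20 to 120 N. Pads are 22 mm wide; open, the fingers measure 114 mm over their backs; the gripper's body (76 mm by 85 mm) begins 54 mm behind the grasp point. The pads swing forward as they close: fully open they stand 13 mm farther back than shut.
Start: joints at [-1.252, 0.423, 1.63, -0, 1.089, -0.019], TCP at [207.15, -589.657, 404.719] pointing down, gripper open.
Joint ranges: [-3, 3], [-0.9, 2.11], [0.09, 2.58], [-1.31, 4.45], [0.11, 2.69], [-2.54, 2.54]. Speed limits (rad/s): [2.39, 2.39, 3.01, 3.14, 3.14, 3.14].

## Interface

Orientations are given as a rotation vector (axis times angle).
In Python, from plant import arm gives the robot as it stands. Calls block until the motion is done:
- arm.move_to(position, orientation): joint-space move of the TCP to a pose.
- arm.move_straight(position, rotation=None, v=150): straight line of the TCP; rotation=None keeps the orientation; v is the mean speed in mm/s.
- arm.movej(angles): joint-space move.
- arm.gripper_open() and arm.gripper_close(force=None): open the fingers fully, or close them until they stop; force is the grip in N (None keeps the last).
- arm.wait(seconds).
- arm.ik(position, orientation): joint angles nearest the present ones, or None.
- arm.snapshot(name): name is "scene" or "top"; returns (picture, depth): 420x560x3 uint8, red, green, blue; 420x560 float32, mm along the optical axis (not along the pixel's ray), 0 where there is no reading.
- arm.get_calibration(name): a dict with "fov_y" (degrees; the focal length in pixels is half the picture's height over the tangent of half this angle, whatever the lens; pixels are square), "cx", "cy" (the principal point, pixels), "T" (4x4, takes a point from camera to world coordinates). Camera axes: x right, y up, looking along -z (the intrinsics and any distortion apply to the point x, -y, -z); pixel columns grow to the right and rows downward; lengths in mm; the calibration is good to about 2 mm. A picture is of the moment at which its call begins. get_calibration takes no time and is no camera call.
A pose or a line that the arm cannot do raises arm.PlanningError and nothing moves.
- arm.job_done(): hands the job in; it is judged then, once.
Readings, each from a call of its own:
- arm.current_time_s(): time.
- arm.current_qpos(): joint angles.
- arm.current_joint_vel(): joint speeds.
- arm.current_tau(): joint torques, N m.
- arm.current_eef_pos(): TCP position.
- arm.current_tcp_rot(): TCP orientation.
- arm.current_force(): force on the tool from outside, world axes, zero at the start.
- arm.current_moment(): the same for the moment, N m.
- arm.current_width(): finger opening in mm.
- arm.current_finger_force(): force on a finger pad.
Only numpy, scipy, OpenCV 4.12 (cv2) and the standard library are available. Lean on these libraries where they do the work, as an engineer would, in place of code of your own. Each camera call takes 0.05 s, during which the arm holds its last target. There are 200 camera calls.

## Task

Lift the steel port plug by its knob out of the sprung catch on the parking rail and set it in the open threaded port of the vessel headplate, with its two lugs lying crosswise to the port's two thread slots, so that they rest on the thread's run-up. Turn the plug backward (anticlockwise seen from above) until it drops into the slots, then turn it forward (clockwise) about one full turn so that it screws in, re-gripping as needed. The program finishes still gripping the knob, with the plug upright in the thread: do not let go at the end.

Things in the scene. Friction and masses are not known exactly. Their poses are not given: they have to be found in the camera images.
- plug: loose steel port plug, 110 mm tall, 0.16 kg, standing upright in the rail's holder. Origin: centre of its tip (underside); z runs up the shank. Shank 20.8 mm in diameter, tip rounded. Half a turn makes no difference to it. From 60 to 71 mm up a 30 mm collar, coned above; then a 20 mm neck, which the catch grips; then the knob
- plug_knob (a point): where to grip the plug, on its axis 94 mm above its tip: round fluted knob, 34 mm in diameter, from 78 to 106 mm above the tip, may be gripped in any yaw. A raised rib across its top (32 x 4 mm, up to 109.5 mm) lies parallel to the lugs (the plug's x)
- plug_lugs (a point): point on the plug's axis, 26 mm above its tip, between its two round lugs: one cross-pin 3.6 mm thick that sticks out along the plug's +x and -x to 15 mm from the axis. Either lug fits either slot
- park_rail: fixed aluminium rail on the worktop, 170 mm long (its y), 44 mm wide (x), with a grey round holder (41 mm diameter, up to 55 mm) at its middle. Origin: on the worktop under the holder's axis. The plug's tip stands in it 20 mm above the worktop, the plug's x within 0.5 rad of the rail's x
- catch (a point): middle of the sprung catch, on the holder's axis 92 mm above the worktop: two spring plungers on posts (at the rail's +y and -y, 24 to 43 mm from the axis, up to 96 mm) reach over the plug's collar. A straight pull up of 5 to 20 N overcomes them within 16 mm. Turn the plug only once its tip is above 85 mm, or its lugs may catch on the plungers
- headplate: fixed steel headplate, 140 x 140 mm, top at 60 mm, on short legs; at its middle the upright threaded port: a tube of 43 mm outside, 32 mm inside diameter, floor of the bore at 28 mm. Capped stubs on the plate reach 72 mm. Origin: on the worktop on the port's axis. Right-hand two-start thread in the bore: lead 18 mm a turn, inside diameter 22.4 mm
- port_mouth (a point): centre of the port's mouth, at its rim, 90 mm above the worktop. Height of the plug's tip: 61 to 64 mm with the lugs on the run-up; 55 to 56 mm when dropped in the slots; about 37.5 mm after one forward turn; 28 mm bottomed. Turning forward, the plug must be let down 18 mm a turn (play about 2 mm). Let go, it stays in the thread where it is
- slot (a point): floor of one of the two thread slots, 79 mm high; they are 36 degrees wide, centred on the headplate's +x and -x (two small pips outside the rim mark them). They let the lugs down into the thread. A stop on the anticlockwise side of each slot ends backward turning once the lugs have dropped
- run_up (a point): point of a run-up, 86.5 mm high. Seen from above, each begins 28 degrees anticlockwise of a slot's centre at a stop and rises 3 mm over 134 degrees to the edge of the next slot, 88 mm high. Turned backward (anticlockwise) under light pressure (2 to 8 N) the lugs climb it and drop 8 mm over that edge; turned forward they meet the stop
There are look-alikes about, which are no part of the job. Leave any red look-alike of the plug alone.

How it is judged:
By the outcome, as a careful person would: the job done as asked, in the order asked, and still so for the second after the job is handed in, while the arm keeps its last pose, push and grip.
It also fails if it takes over 72 s, if anything falls off the work surface, if the arm or the gripper's body presses on something with over 40 N, if the wrist force passes 120 N, or if a joint passes its speed limit or range.

## Working session

There is one attempt and no reset: what is moved stays moved. The work goes in short steps, each a Python script; the robot and the scene stay as the last script left them, time stands still between calls to the robot, and variables do not carry over. Pictures are saved under pics/ and viewed, at most 10 in all, crops included, and the job is handed in when it is done.

```bash
ls; mkdir -p pics; python3 - <<'E'
from plant import arm
import cv2,numpy as np
for n in("scene","top"):
    p,d=arm.snapshot(n); c=arm.get_calibration(n); print(n,c)
    cv2.imwrite(f"pics/{n}0.png",p[:,:,::-1]); np.savez(f"{n}0.npz",p=p,d=d)
    print((d>0).mean(),np.percentile(d[d>0],[1,50,99]))
print(arm.current_time_s(),arm.current_tcp_rot(),arm.current_force())
E
```

```text
pics
scene {'fov_y': 47.159041266913995, 'cx': 270.29123504070833, 'cy': 218.3569267826805, 'T': array([[-8.63863768e-01,  3.86673004e-01, -3.22836457e-01,
         2.38114955e+02],
       [-5.03366515e-01, -6.38459922e-01,  5.82229404e-01,
         5.04010050e+02],
       [ 1.90142539e-02,  6.65471949e-01,  7.46180637e-01,
         7.22425462e+02],
       [ 0.00000000e+00,  0.00000000e+00,  0.00000000e+00,
         1.00000000e+00]])}
0.9962074829931973 [ 519.52674255  980.31143188 3035.34657471]
top {'fov_y': 46.58297000508783, 'cx': 280.5089565396295, 'cy': 208.83487622715603, 'T': array([[ 2.56780262e-02,  9.83675524e-01, -1.78109807e-01,
         3.44435179e+02],
       [-9.99670027e-01,  2.51440739e-02, -5.25486520e-03,
         1.20186827e+01],
       [-6.90676129e-04,  1.78185970e-01,  9.83996587e-01,
         9.28663365e+02],
       [ 0.00000000e+00,  0.00000000e+00,  0.00000000e+00,
         1.00000000e+00]])}
0.9957142857142857 [ 819.93946472  949.47268677 1786.69710938]
0.1 [-3.09551284e+00 -5.27916967e-01  3.22378052e-04] [ 0.21594558  0.17610009 -0.42134388]
```

View pics/scene0.png

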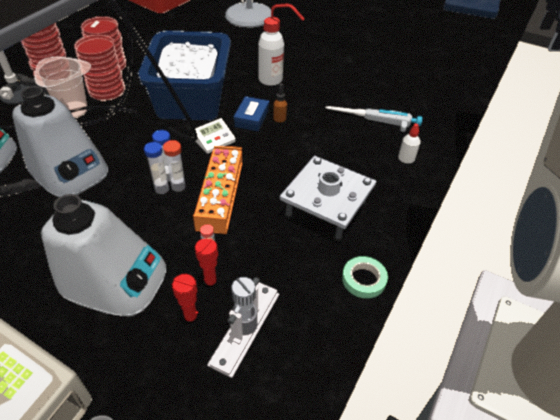

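View pics/top0.png

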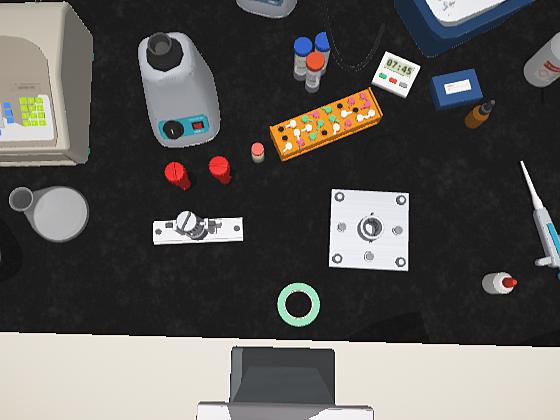

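The scene view shows the plug in its rail at about (244,290) and the port at (329,182). In the top view the plug knob is at (187,222) and the port at (370,229). The red look-alikes are beside the rail. Next I'll zoom in on both.

```bash
cat > h.py <<'E'
import numpy as np,cv2
from plant import arm
def ray(n,u,v):
    c=arm.get_calibration(n); f=210/np.tan(np.radians(c["fov_y"]/2)); T=c["T"]
    d=np.stack([(np.asarray(u,float)-c["cx"])/f,-(np.asarray(v,float)-c["cy"])/f,-np.ones(np.shape(u))],-1)
    return T[:3,3],d@T[:3,:3].T
def plane(n,u,v,z):
    o,d=ray(n,u,v); return o+d*((z-o[2])/d[...,2])[...,None]
def deproj(n,u,v,depth):
    o,d=ray(n,u,v); return o+d*np.asarray(depth)[...,None]
def two(a,b):   # nearest point of two rays (n,u,v)
    (o1,d1),(o2,d2)=ray(*a),ray(*b); s=np.linalg.lstsq(np.stack([d1,-d2],1),o2-o1,rcond=None)[0]
    p,q=o1+s[0]*d1,o2+s[1]*d2; return (p+q)/2,np.linalg.norm(p-q)
def cloud(n,p,d,u0,v0,u1,v1):
    v,u=np.mgrid[v0:v1,u0:u1]; return deproj(n,u,v,d[v0:v1,u0:u1]),p[v0:v1,u0:u1]
def crop(p,u,v,w=50,h=37,k=8): 
    return cv2.resize(p[v-h:v+h,u-w:u+w,::-1],None,fx=k,fy=k,interpolation=cv2.INTER_CUBIC)
E
python3 - <<'E'
from h import *
S=np.load("scene0.npz");T=np.load("top0.npz")
a=[crop(T["p"],190,227,50,37,4),crop(T["p"],370,229,50,37,4)];b=[crop(S["p"],244,305,50,37,4),crop(S["p"],329,185,50,37,4)]
cv2.imwrite("pics/c.png",np.vstack([np.hstack(a),np.hstack(b)]))
for n,D,bx in(("top",T,(165,200,215,250)),("scene",S,(210,260,280,350))):
    X,_=cloud(n,D["p"],D["d"],*bx); m=(X[...,2]>118)&(X[...,2]<140); print(n,"plug",m.sum(),X[m].mean(0),X[m].min(0),X[m].max(0))
for n,D,bx in(("top",T,(345,205,395,255)),("scene",S,(305,160,355,210))):
    X,_=cloud(n,D["p"],D["d"],*bx); m=(X[...,2]>82)&(X[...,2]<100); print(n,"port",m.sum(),X[m].mean(0),X[m].min(0),X[m].max(0))
X,_=cloud("top",T["p"],T["d"],145,200,250,255);m=(X[...,2]>8)&(X[...,2]<30);r=cv2.minAreaRect(X[m][:,:2].astype(np.float32));print("rail",r,np.median(X[m][:,2]))
X,_=cloud("top",T["p"],T["d"],315,175,425,285);m=(X[...,2]>50)&(X[...,2]<68);r=cv2.minAreaRect(X[m][:,:2].astype(np.float32));print("plate",r,np.median(X[m][:,2]))
E
```

```text
top plug 341 [465.98273581 172.47004655 125.61221069] [448.8262933  155.75721478 118.69307796] [484.23016852 190.66790117 131.41285029]
scene plug 385 [462.45290065 175.72976338 123.71511717] [446.49540485 156.88317364 118.26494463] [480.37083681 191.4114185  129.72530983]
top port 344 [ 469.54035743 -143.00285052   87.78463954] [ 444.09826097 -164.37908988   82.04192189] [ 495.22121887 -122.41005202   93.32035911]
scene port 245 [ 466.68181198 -142.05570092   85.97569708] [ 441.64048201 -163.33847874   82.02148612] [ 492.5335545  -120.18355319   90.84621728]
rail ((465.4188537597656, 173.01268005371094), (38.84857940673828, 169.5154571533203), 4.180398941040039) 13.022221456486932
plate ((470.07427978515625, -143.4481201171875), (140.89346313476562, 140.6251220703125), 88.32836151123047) 59.47121971104241
```

View pics/c.png

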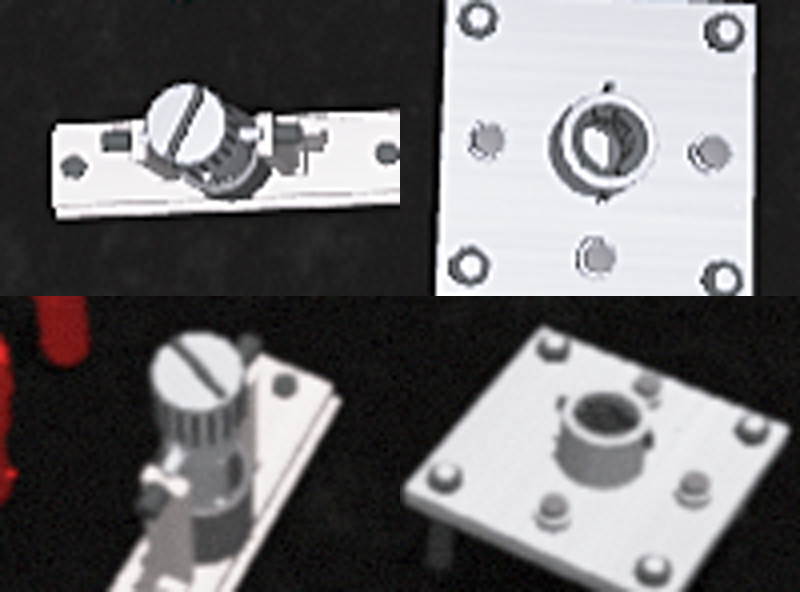

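The crops show the knob's rib in the top view tilted about 20° from world x, the pips at the rim's top and bottom (slots roughly along world x), and the rim's ellipse centres. Next I'll triangulate the centres and directions.

```bash
python3 - <<'E'
from h import *
S=np.load("scene0.npz");T=np.load("top0.npz")
def px(o,x,y): return (o[0]+(x+.5)/4-.5,o[1]+(y+.5)/4-.5)
def disc(D,u,v,r,th=170):   # bright knob top: hull -> ellipse
    g=cv2.resize(cv2.cvtColor(D["p"],cv2.COLOR_RGB2GRAY)[v-20:v+20,u-20:u+20],None,fx=4,fy=4,interpolation=cv2.INTER_CUBIC)
    m=((g>th)*255).astype(np.uint8); yy,xx=np.mgrid[:160,:160]; m[(xx-80)**2+(yy-80)**2>(4*r)**2]=0
    pts=np.vstack([c for c in cv2.findContours(m,0,1)[0] if len(c)>15]); e=cv2.fitEllipse(cv2.convexHull(pts)); return px((u-20,v-20),*e[0]),e[1]
a,b=disc(T,186,221,12),disc(S,243,286,13); print(a,b)
print("knob top fit",two(("top",*a[0]),("scene",*b[0])))
ma,mb=px((140,190),187,125),px((194,268),197,75); print(ma,mb,two(("top",*ma),("scene",*mb)))
pa,pb=px((320,192),209,140),px((279,148),207,117); print("port",two(("top",*pa),("scene",*pb)))
print("port planes",plane("top",*pa,90),plane("scene",*pb,90))
print("knob planes",plane("top",*ma,127),plane("scene",*mb,127))
def ang(n,o,p,q,z):
    P,Q=plane(n,*px(o,*p),z),plane(n,*px(o,*q),z); d=P-Q; return np.degrees(np.arctan2(d[1],d[0])),(P+Q)/2
print("pips",ang("top",(320,192),(208,87),(202,197),85),ang("scene",(279,148),(160,106),(249,144),85))
# rib: dark pixels inside knob disc, PCA on plane z=129.5
for n,D,e in(("top",T,a),("scene",S,b)):
    v,u=np.mgrid[:420,:560]; g=cv2.cvtColor(D["p"],cv2.COLOR_RGB2GRAY)
    X=plane(n,u,v,128.); c=plane(n,np.array(e[0][0]),np.array(e[0][1]),128.); m=(np.hypot(*(X-c)[...,:2].transpose(2,0,1))<13.5)&(g<150)
    Y=X[m][:,:2]; w,V=np.linalg.eigh(np.cov(Y.T)); print(n,m.sum(),"rib",np.degrees(np.arctan2(V[1,1],V[0,1])),w)
# ring from depth
for n,D,bx in(("top",T,(345,205,395,255)),("scene",S,(305,160,355,210))):
    X,_=cloud(n,D["p"],D["d"],*bx); m=(X[...,2]>87)&(X[...,2]<94); print(n,"ring",cv2.fitEllipse(cv2.convexHull(X[m][:,:2].astype(np.float32))))
for n,D,bx in(("top",T,(165,200,215,250)),("scene",S,(210,260,280,350))):
    X,_=cloud(n,D["p"],D["d"],*bx); m=(X[...,2]>124)&(X[...,2]<135); print(n,"knob",cv2.fitEllipse(cv2.convexHull(X[m][:,:2].astype(np.float32))))
p=[470,-143,300]
from scipy.spatial.transform import Rotation as R
for psi in(94,):
    print(arm.ik([465,173,269],(R.from_euler('z',psi,degrees=True)*R.from_rotvec([np.pi,0,0])).as_rotvec()))
for psi in(22,112,-68): print(arm.ik([470,-143,300],(R.from_euler('z',psi,degrees=True)*R.from_rotvec([np.pi,0,0])).as_rotvec()))
E
```

```text
((185.01197242736816, 221.00736045837402), (77.0588607788086, 90.14481353759766)) ((243.38671684265137, 286.6904582977295), (75.19805908203125, 92.79985046386719))
knob top fit (array([464.19295199, 174.74103339, 123.93845332]), np.float64(2.4523150361694497))
(186.375, 220.875) (242.875, 286.375) (array([465.45285491, 173.17810355, 121.43637817]), np.float64(1.2112985722752956))
port (array([ 468.54020869, -143.45504412,   87.52159296]), np.float64(1.536003589091228))
port planes [ 468.92402701 -142.82222311   90.        ] [ 466.87601276 -141.03973638   90.        ]
knob planes [465.20111267 172.26156198 127.        ] [462.74040903 176.13617874 127.        ]
pips (np.float64(-3.5027930669421816), array([ 468.86298942, -142.00139879,   85.        ])) (np.float64(-1.8991186403215716), array([ 467.51610166, -140.45470029,   85.        ]))
top 41 rib 157.38013793041713 [ 1.62753616 63.86925252]
scene 37 rib 158.72082879195173 [ 1.11723745 53.57297711]
top ring ((470.14947509765625, -143.10867309570312), (40.56798553466797, 47.985633850097656), 86.4842529296875)
scene ring ((465.96435546875, -141.87380981445312), (42.08757781982422, 45.09980773925781), 73.70719909667969)
top knob ((466.4288635253906, 172.9232940673828), (32.07494354248047, 33.106231689453125), 103.8837661743164)
scene knob ((462.85284423828125, 174.8922119140625), (31.35845184326172, 32.51754379272461), 73.5888671875)
[0.33218821 0.45150745 1.99673234 0.         0.69335286 0.26237504]
[-3.19581332e-01  3.90311603e-01  1.99375115e+00 -8.88178420e-16
  7.57529900e-01  8.67242559e-01]
[-3.19581332e-01  3.90311603e-01  1.99375115e+00 -4.44089210e-16
  7.57529900e-01 -7.03553768e-01]
[-3.19581332e-01  3.90311603e-01  1.99375115e+00 -4.44089210e-16
  7.57529900e-01  2.43803889e+00]
```

```bash
cat >> h.py <<'E'
from scipy.spatial.transform import Rotation as R
def rot(psi): return (R.from_euler('z',psi,degrees=True)*R.from_rotvec([np.pi,0,0])).as_rotvec()
PLUG=np.array([464.7,173.5]); PORT=np.array([468.3,-142.5])
E
python3 - <<'E'
from h import *
T=np.load("top0.npz"); p=T["p"].astype(int)
X,P=cloud("top",T["p"],T["d"],150,145,240,205); P=P.astype(int); m=(P[...,0]>120)&(P[...,1]<60)
print("red",X[m].min(0),X[m].max(0)); 
for lo,hi in((150,200),(200,240)):
    mm=m.copy(); mm[:,:lo-150]=0; mm[:,hi-150:]=0; t=X[mm]; z=t[:,2].max(); t=t[t[:,2]>z-8]; print(z,t.min(0),t.max(0))
arm.move_to([*PLUG,340],rot(94)); print(arm.current_time_s(),arm.current_qpos(),arm.current_force(),arm.current_width())
E
```

```text
red [344.43517921  12.01868268  -0.79210917] [588.62777467 221.605027   928.66336486]
928.6633648648136 [344.43517921  12.01868268 928.66336486] [344.43517921  12.01868268 928.66336486]
928.6633648648136 [344.43517921  12.01868268 928.66336486] [344.43517921  12.01868268 928.66336486]
2.9417 [ 3.32191594e-01  3.29237285e-01  1.96029552e+00 -1.01853510e-04
  8.51861548e-01  2.63480554e-01] [-0.08297518  0.28159512  0.08385324] 85.15068741435076
```

```bash
python3 - <<'E'
from h import *
T=np.load("top0.npz")
X,P=cloud("top",T["p"],T["d"],150,145,240,205); P=P.astype(int); m=(P[...,0]>120)&(P[...,1]<60)&(X[...,2]<300)
for lo,hi in((150,200),(200,240)):
    mm=m.copy(); mm[:,:lo-150]=0; mm[:,hi-150:]=0; t=X[mm]; z=t[:,2].max(); t=t[t[:,2]>z-10]; print(t.min(0),t.max(0))
E
```

```text
[538.32640009 186.47787    100.9240204 ] [572.58392452 221.605027   110.76505176]
[551.8024724  110.26241818 103.20731647] [585.1626262  143.05110792 113.12808479]
```

```bash
python3 - <<'E'
from h import *
f0=arm.current_force()
arm.move_straight([*PLUG,269],v=80); print(arm.current_force()-f0)
arm.gripper_close(80); arm.wait(.2); print("w",arm.current_width(),arm.current_force()-f0,arm.current_moment(),arm.current_eef_pos())
for z in range(273,290,4):
    arm.move_straight([*PLUG,z],v=60); print(z,arm.current_force()-f0,arm.current_width())
arm.move_straight([*PLUG,365],v=120); arm.wait(.1); print(arm.current_time_s(),arm.current_width(),arm.current_force()-f0,arm.current_moment())
for n in("scene","top"):
    p,d=arm.snapshot(n); np.savez(f"{n}1.npz",p=p,d=d)
    cv2.imwrite(f"pics/{n}1.png",crop(p,*((187,222) if n=="top" else (235,250)),50,45,6))
a,b=[cv2.imread(f"pics/{n}1.png") for n in("scene","top")]; cv2.imwrite("pics/l1.png",cv2.resize(np.hstack([a,b]),None,fx=2/3,fy=2/3))
E
```

```text
[ 0.03061007  0.12731622 -0.06151267]
w 31.99908239362812 [-1.70006438 -0.11867222  5.53120168] [-0.06149746  0.26637421 -0.01682237] [464.79993639 173.56010099 269.41491718]
273 [-0.58991971 -0.35811064 -2.66793802] 32.24647191701115
277 [-0.77790702 -0.54946637 -5.91068558] 32.08024946230786
281 [-5.22151041 -2.84459613 15.37947833] 31.756035939388568
285 [ 0.18579539  0.44050132 -1.40999864] 32.16757973517666
289 [-0.30396388 -1.36139633 -2.02951387] 32.147259859107095
6.8417 31.85975232885259 [ 0.92584628  0.66626647 -1.93937899] [-0.01265969  0.02911612  0.01422787]
```

View pics/l1.png

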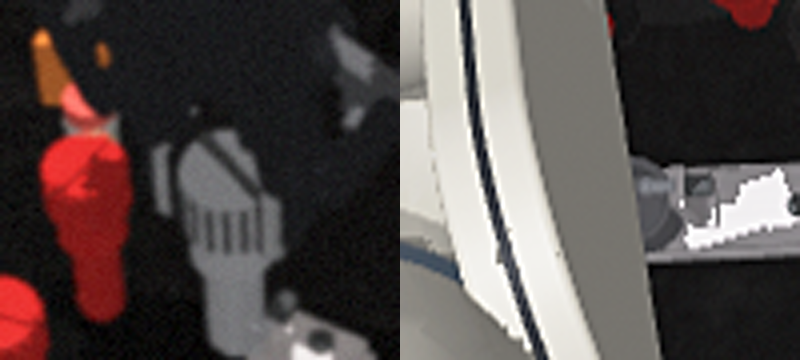

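The scene crop shows the plug held clear of the catch, with the knob at crop (220,185) and the rib visible. The arm hides it in the top view. Next I'll carry it over the port.

```bash
python3 - <<'E'
from h import *
arm.move_to([*PORT,365],rot(24)); arm.move_straight([*PORT,356],v=60); arm.wait(.3)
print(arm.current_time_s(),arm.current_eef_pos(),arm.current_qpos()[5],arm.current_force(),arm.current_width())
for n in("scene","top"):
    p,d=arm.snapshot(n); np.savez(f"{n}2.npz",p=p,d=d)
    cv2.imwrite(f"pics/{n}2.png",crop(p,*((370,229) if n=="top" else (325,165)),50,45,6))
a,b=[cv2.imread(f"pics/{n}2.png") for n in("scene","top")]; cv2.imwrite("pics/l2.png",cv2.resize(np.hstack([a,b]),None,fx=2/3,fy=2/3))
E
```

```text
8.7417 [ 468.38620116 -142.44155486  356.12271299] 0.8321698548447549 [ 0.22836923 -0.81090975 -1.57976648] 32.0465440814004
```

View pics/l2.png

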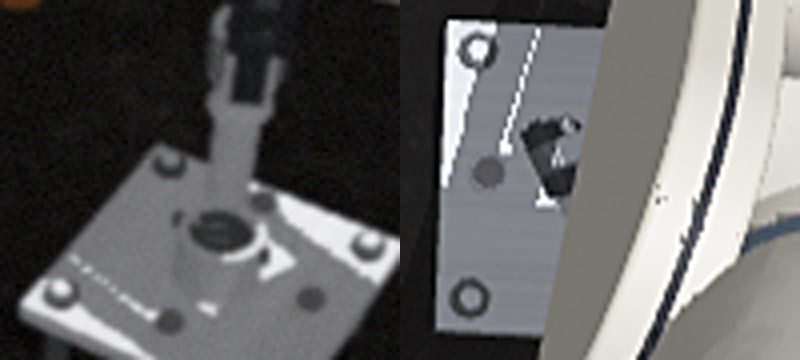

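The scene crop shows the plug hanging just over the port, with the shank at crop (233,180) and the rim centre at about (223,230). Next I'll measure the offset of the plug's axis relative to the port in this same view.

```bash
cat >> h.py <<'E'
from scipy.optimize import least_squares
def proj(n,X):
    c=arm.get_calibration(n); f=210/np.tan(np.radians(c["fov_y"]/2)); Y=np.linalg.inv(c["T"])@np.append(X,1)
    return np.array([c["cx"]+f*Y[0]/-Y[2],c["cy"]-f*Y[1]/-Y[2]])
def circ(X,r,c0): # fit xy circle centre, known radius
    s=least_squares(lambda c:np.hypot(X[:,0]-c[0],X[:,1]-c[1])-r,c0,loss='soft_l1'); return s.x,np.std(s.fun)
E
python3 - <<'E'
from h import *
S=np.load("scene2.npz");S0=np.load("scene0.npz")
g=cv2.cvtColor(S["p"],cv2.COLOR_RGB2GRAY)
ring=np.array([330.4,176.9]); c=plane("scene",*ring,90.); print("ring centre in scene view",c)
for z in(112,118,124,130,136,142):
    u,v=proj("scene",[c[0],c[1],z]); r=int(round(v)); row=g[r,int(u)-14:int(u)+15].astype(float); 
    m=np.where(row>55)[0]; print(z,round(u,1),r,row.astype(int).tolist()) if z in(118,136) else 0
X,P=cloud("scene",S["p"],S["d"],310,120,352,185)
for lo,hi in((112,124),(124,136),(136,148),(148,162)):
    m=(X[...,2]>lo)&(X[...,2]<hi)&(np.hypot(X[...,0]-467,X[...,1]+142)<14); print(lo,m.sum(),circ(X[m],10.4,[467,-142]))
m=(np.hypot(X[...,0]-467,X[...,1]+142)<14)&(X[...,2]>98); print("lowest",np.sort(X[m][:,2])[:12])
# port tube outer wall + rim in same depth
for D in(S0,S):
    X,P=cloud("scene",D["p"],D["d"],305,160,355,210); m=(X[...,2]>66)&(X[...,2]<83)&(np.hypot(X[...,0]-467,X[...,1]+142)<26); print("tube",m.sum(),circ(X[m],21.5,[467,-142]))
X,P=cloud("scene",S0["p"],S0["d"],210,260,280,350); m=(X[...,2]>100)&(X[...,2]<124)&(np.hypot(X[...,0]-463,X[...,1]-175)<20); print("knob0",circ(X[m],17,[463,175]))
E
```

```text
ring centre in scene view [ 466.80495644 -141.00170614   90.        ]
118 332.1 166 [122, 122, 122, 119, 122, 121, 121, 117, 113, 114, 113, 115, 117, 120, 119, 122, 113, 116, 127, 174, 201, 163, 103, 82, 64, 45, 21, 13, 16]
136 333.2 159 [101, 67, 76, 87, 69, 51, 39, 36, 67, 100, 114, 112, 121, 118, 121, 119, 120, 118, 114, 88, 39, 14, 15, 14, 18, 15, 15, 19, 16]
112 47 (array([ 468.08049742, -142.7767539 ]), np.float64(1.0746253180812886))
124 57 (array([ 467.79249233, -142.52836642]), np.float64(1.1899041288526586))
136 56 (array([ 467.86418229, -142.55430259]), np.float64(0.9064692160337279))
148 56 (array([ 468.1261482 , -142.60788548]), np.float64(0.9214759708257766))
lowest [107.46194112 107.73440495 107.77889725 107.90761434 109.55524765
 111.22481519 111.54773306 111.86924961 111.89316046 112.1231527
 112.38853027 112.73881639]
tube 221 (array([ 467.44158813, -142.32856292]), np.float64(3.9601097834815464))
tube 223 (array([ 467.48802068, -142.16732914]), np.float64(3.7271348385327734))
knob0 (array([463.78718629, 173.66197004]), np.float64(3.6576801795708813))
```

```bash
python3 - <<'E'
from h import *
for f in("scene0","scene2"):
    D=np.load(f+".npz"); X,P=cloud("scene",D["p"],D["d"],305,160,355,215); c=np.array([467.4,-142.2])
    for k in range(4):
        r=np.hypot(X[...,0]-c[0],X[...,1]-c[1]); toward=((X[...,:2]-c)@np.array([-.36,.93]))>-4
        m=(X[...,2]>66)&(X[...,2]<86)&(abs(r-21.5)<2.5)&toward; c,s=circ(X[m],21.5,c)
    print(f,m.sum(),c,s)
    m=(X[...,2]>87.3)&(X[...,2]<93)&(r>14)&(r<24); q=X[m][:,:2]; 
    s=least_squares(lambda p:np.maximum(abs(np.hypot(q[:,0]-p[0],q[:,1]-p[1])-18.75)-2.75,0),c).x; print(" rim",m.sum(),s,q.min(0),q.max(0))
D=np.load("top0.npz"); X,P=cloud("top",D["p"],D["d"],345,205,395,255);c=np.array([469,-142.5]);r=np.hypot(X[...,0]-c[0],X[...,1]-c[1]);m=(X[...,2]>87.3)&(X[...,2]<93)&(r>13)&(r<24); q=X[m][:,:2]; 
s=least_squares(lambda p:np.maximum(abs(np.hypot(q[:,0]-p[0],q[:,1]-p[1])-18.75)-2.75,0),c).x; print("top rim",m.sum(),s)
E
```

```text
scene0 161 [ 467.788288   -143.33382274] 0.8766898616875057
 rim 70 [ 466.2324459  -141.83356269] [ 444.38496798 -163.33847874] [ 487.86861919 -120.18355319]
scene2 169 [ 467.63185386 -143.31453522] 0.962649642609691
 rim 67 [ 465.9307298  -141.48824401] [ 446.80564169 -162.37277783] [ 488.06207361 -119.70992239]
top rim 198 [ 468.69105719 -142.6504616 ]
```

```bash
python3 - <<'E'
from h import *
f0=arm.current_force(); m0=arm.current_moment()
arm.move_straight([*PORT,341],v=60)
z=341
while z>310:
    z-=1; arm.move_straight([*PORT,z],v=25); f=arm.current_force()-f0
    if z%3==0 or abs(f).max()>3: print(z-249,f.round(1),(arm.current_moment()-m0).round(2))
    if f[2]>5 or np.hypot(*f[:2])>8: break
arm.wait(.2); print(arm.current_force()-f0,arm.current_eef_pos(),arm.current_time_s())
E
```

```text
90 [-0.4  0.7 -0.2] [-0.02  0.03 -0.01]
87 [-0.9  0.3  1.3] [-0.01 -0.02 -0.02]
84 [-0.3  1.   0.9] [ 0.06  0.   -0.01]
81 [ 0.1  0.7 -0.3] [-0.03  0.   -0.05]
78 [-1.2 -0.2  1.3] [-0.01  0.06 -0.  ]
75 [1.3 0.7 0.1] [-0.01  0.   -0.05]
72 [-0.6  0.1 -0.5] [ 0.06  0.03 -0.02]
69 [1.2 0.1 0.8] [ 0.03  0.04 -0.  ]
66 [-0.2  1.   0.1] [ 0.02  0.04 -0.03]
63 [0.3 0.  0.6] [ 0.02 -0.05 -0.02]
62 [-1.6  0.4  7.8] [ 0.18  0.24 -0.01]
[-1.06816696  0.82361112  7.24549466] [ 468.47075456 -142.51521256  311.54818106] 16.9417
```

The plug is seated on the run-up at tip height about 62.5 mm with 7 N. Next I'll turn it backward under light pressure.

```bash
cat > back.py <<'E'
from h import *
import json
psi=24.; z=311.3; f0=np.array([.2,-.8,-1.6]); low=0; log=[]
while psi<24+112 and arm.current_time_s()<40:
    psi+=3; arm.move_straight([*PORT,z],rot(psi),v=60); f=arm.current_force()-f0; m=arm.current_moment()
    log.append((psi,z-249,f[2].round(1),round(m[2],2),round(np.hypot(*f[:2]),1)))
    if f[2]>6: z+=.4 if f[2]<10 else .8
    elif f[2]<3.5:
        n=0
        while f[2]<3.5 and z>249+55 and n<(12 if psi>84 else 3):
            z-=.5; n+=1; arm.move_straight([*PORT,z],rot(psi),v=40); f=arm.current_force()-f0
    if z<249+59 or abs(m[2])>1.2 or np.hypot(*f[:2])>15: break
arm.wait(.1); print(*log,sep="\n"); print(psi,z-249,arm.current_force()-f0,arm.current_moment(),arm.current_time_s(),arm.current_qpos()[5])
json.dump([psi,z],open("st.json","w"))
E
python3 back.py
```

```text
(27.0, 62.30000000000001, np.float64(5.3), np.float64(0.0), np.float64(1.4))
(30.0, 62.30000000000001, np.float64(6.7), np.float64(-0.01), np.float64(1.1))
(33.0, 62.69999999999999, np.float64(5.4), np.float64(0.07), np.float64(1.7))
(36.0, 62.69999999999999, np.float64(5.1), np.float64(0.02), np.float64(1.7))
(39.0, 62.69999999999999, np.float64(6.3), np.float64(0.06), np.float64(1.5))
(42.0, 63.099999999999966, np.float64(5.1), np.float64(0.01), np.float64(0.9))
(45.0, 63.099999999999966, np.float64(5.1), np.float64(0.04), np.float64(0.8))
(48.0, 63.099999999999966, np.float64(6.1), np.float64(0.01), np.float64(0.5))
(51.0, 63.49999999999994, np.float64(3.6), np.float64(0.03), np.float64(1.0))
(54.0, 63.49999999999994, np.float64(3.7), np.float64(0.01), np.float64(0.4))
(57.0, 63.49999999999994, np.float64(2.9), np.float64(0.03), np.float64(1.2))
(60.0, 62.99999999999994, np.float64(7.4), np.float64(0.08), np.float64(1.8))
(63.0, 63.39999999999992, np.float64(5.5), np.float64(0.07), np.float64(0.5))
(66.0, 63.39999999999992, np.float64(5.9), np.float64(0.03), np.float64(1.2))
(69.0
[... 439 characters left out ...]
0.01), np.float64(1.7))
(87.0, 64.09999999999985, np.float64(4.8), np.float64(0.06), np.float64(0.5))
(90.0, 64.09999999999985, np.float64(6.0), np.float64(-0.01), np.float64(0.6))
(93.0, 64.09999999999985, np.float64(5.9), np.float64(0.02), np.float64(1.7))
(96.0, 64.09999999999985, np.float64(5.3), np.float64(0.01), np.float64(1.1))
(99.0, 64.09999999999985, np.float64(3.3), np.float64(0.04), np.float64(1.0))
(102.0, 63.59999999999985, np.float64(2.6), np.float64(0.08), np.float64(1.6))
(105.0, 63.09999999999985, np.float64(0.7), np.float64(0.04), np.float64(1.6))
105.0 57.09999999999985 [-0.02750432  1.02239064  1.00438867] [-0.0198099   0.03953499  0.0335891 ] 27.7917 -0.5814719739695169
```

The plug dropped as expected at 105°. Next I'll seat it in the slots, screw it forward half a turn and re-grip.

```bash
cat > fwd.py <<'E'
from h import *
import json
f0=np.array([.2,-.8,-1.6])
def settle(psi,z,zmin):
    while True:
        arm.move_straight([*PORT,z],rot(psi),v=40); f=arm.current_force()-f0
        if f[2]>2.5 or z<=zmin: return z,f
        z-=.4
def fwd(psi,z,total,step=10):
    log=[];done=0
    while done<total-.01:
        s=min(step,total-done); done+=s; psi-=s; z-=18*s/360
        arm.move_straight([*PORT,z],rot(psi),v=60); f=arm.current_force()-f0; m=arm.current_moment()
        log.append((round(psi),round(z-249,2),round(f[2],1),round(np.hypot(*f[:2]),1),round(m[2],2)))
        if f[2]>5: z+=min(.3*(f[2]-3)/3,.8)
        elif f[2]<-3: z-=min(.3*(-f[2]-1)/3,.8)
        if abs(f[2])>22 or abs(m[2])>1.5: print("STOP"); break
    print(*log,sep="\n"); json.dump([psi,z],open("st.json","w")); return psi,z,done
E
python3 - <<'E'
from fwd import *
psi,z=json.load(open("st.json"))
arm.move_straight([*PORT,z],rot(110),v=60); psi=110; print(arm.current_force()-f0,arm.current_moment())
z,f=settle(psi,z,249+54.6); print("seated",z-249,f,arm.current_time_s())
psi,z,d=fwd(psi,z,180); print(arm.current_time_s(),arm.current_qpos()[5],d,arm.current_width(),arm.current_force()-f0)
E
```

```text
[0.63272706 0.15392285 0.58500063] [ 0.01308328 -0.01483985 -0.05643249]
seated 55.89999999999992 [-0.79360262  1.58950936  5.2481054 ] 29.0417
(100, 55.4, np.float64(4.3), np.float64(0.3), np.float64(-0.07))
(90, 54.9, np.float64(5.3), np.float64(1.3), np.float64(-0.05))
(80, np.float64(54.63), np.float64(3.4), np.float64(0.9), np.float64(-0.03))
(70, np.float64(54.13), np.float64(2.7), np.float64(0.5), np.float64(0.0))
(60, np.float64(53.63), np.float64(3.5), np.float64(0.8), np.float64(-0.01))
(50, np.float64(53.13), np.float64(3.7), np.float64(0.2), np.float64(-0.02))
(40, np.float64(52.63), np.float64(1.8), np.float64(1.2), np.float64(0.03))
(30, np.float64(52.13), np.float64(3.4), np.float64(0.6), np.float64(-0.02))
(20, np.float64(51.63), np.float64(2.6), np.float64(0.6), np.float64(-0.0))
(10, np.float64(51.13), np.float64(2.8), np.float64(0.7), np.float64(-0.01))
(0, np.float64(50.63), np.float64(3.4), np.float64(1.2), np.float64(-0.02))
(-10, np.float64(50.13), np.float64(2.5), np.float64(1.0), np.float64(-0.02))
(-20, np.float64(49.63), np.float64(2.9), np.float64(0.6), np.float64(-0.03))
(-30, np.float64(49.13), np.float64(1.7), np.float64(1.3), np.float64(-0.07))
(-40, np.float64(48.63), np.float64(2.9), np.float64(1.0), np.float64(0.04))
(-50, np.float64(48.13), np.float64(3.9), np.float64(0.3), np.float64(-0.02))
(-60, np.float64(47.63), np.float64(3.5), np.float64(1.0), np.float64(0.01))
(-70, np.float64(47.13), np.float64(1.8), np.float64(0.4), np.float64(-0.01))
34.8917 2.4666307196100967 180 32.027688533993306 [-0.36924563  0.19684985  1.84851383]
```

```bash
python3 - <<'E'
from fwd import *
psi,z=json.load(open("st.json"))
arm.gripper_open(); q=arm.ik([*PORT,z],rot(116)); 
print(q[5]); assert q is not None
arm.movej(q); print(arm.current_time_s(),arm.current_force()-f0)
arm.gripper_close(80); arm.wait(.2); print(arm.current_width(),arm.current_force()-f0,arm.current_moment())
psi,z,d=fwd(116,z,186); print(arm.current_time_s(),arm.current_qpos()[5],d,arm.current_width(),arm.current_force()-f0)
p,_=arm.snapshot("scene"); cv2.imwrite("pics/end.png",crop(p,325,165,50,45,6))
E
```

```text
-0.773488329677865
38.1917 [0.58895604 0.1722574  1.6487718 ]
32.260600344380144 [-1.17224934  2.08983795  6.15093389] [ 0.03911207  0.18525165 -0.03971343]
(106, 46.63, np.float64(4.5), np.float64(0.3), np.float64(-0.12))
(96, 46.13, np.float64(5.9), np.float64(0.7), np.float64(-0.07))
(86, np.float64(45.92), np.float64(3.1), np.float64(0.9), np.float64(-0.08))
(76, np.float64(45.42), np.float64(3.0), np.float64(0.6), np.float64(-0.03))
(66, np.float64(44.92), np.float64(2.1), np.float64(0.9), np.float64(-0.02))
(56, np.float64(44.42), np.float64(3.5), np.float64(1.6), np.float64(-0.04))
(46, np.float64(43.92), np.float64(3.2), np.float64(1.7), np.float64(-0.02))
(36, np.float64(43.42), np.float64(2.6), np.float64(1.1), np.float64(0.03))
(26, np.float64(42.92), np.float64(4.3), np.float64(1.4), np.float64(-0.05))
(16, np.float64(42.42), np.float64(2.5), np.float64(1.8), np.float64(-0.02))
(6, np.float64(41.92), np.float64(2.7), np.float64(0.6), np.float64(-0.03))
(-4, np.float64(41.42), np.float64(2.6), np.float64(1.4), np.float64(0.07))
(-14, np.float64(40.92), np.float64(2.7), np.float64(1.0), np.float64(-0.0))
(-24, np.float64(40.42), np.float64(2.4), np.float64(0.4), np.float64(-0.01))
(-34, np.float64(39.92), np.float64(2.3), np.float64(1.0), np.float64(-0.02))
(-44, np.float64(39.42), np.float64(2.7), np.float64(0.4), np.float64(-0.02))
(-54, np.float64(38.92), np.float64(1.9), np.float64(0.6), np.float64(-0.03))
(-64, np.float64(38.42), np.float64(2.6), np.float64(0.9), np.float64(-0.03))
(-70, np.float64(38.12), np.float64(2.6), np.float64(0.5), np.float64(0.0))
45.0333 2.4669371976025394 186 31.889107543800545 [-0.49619203  0.16389955  2.58129101]
```

View pics/end.png

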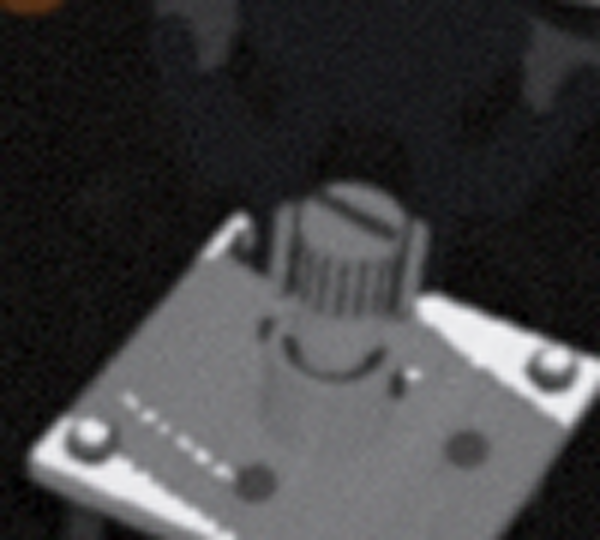

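The picture shows the plug deep in the port, upright and gripped. The rib at crop (355,215) runs nearly parallel to the line of the pips at (265,330) and (398,383), as it should after a full turn.

```bash
python3 -c "
from plant import arm
print(arm.job_done())"
```

```text
the job is handed in; nothing more can be done
None
```

I handed the job in at about 45 s: the plug dropped into the slots on the backward turn, then screwed in 366° with one re-grip, and it is upright in the thread at a tip height of about 38 mm with the knob still gripped.

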